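# Uncover the extractor filter

## Task

Open the bench extractor's filter box using fingertips only: press its snap tab fully down so that it stays in, then push the released cover along its rails, over the tab, until the filter opening is completely uncovered and the whole cover rests on the rails beyond without overhanging their open end. Do not lift the cover, and leave the cup, bottle, screwdriver and bushing standing where they are.

Things in the scene. Friction and masses are not known exactly. Their poses are not given: they have to be found in the camera images.
- filter_box: Fixed low grey metal filter box, 150 mm wide (its x), 330 mm long (its y, -148 to +182 mm); origin at bench level. A black duct stub sticks out of its closed -y end. Two rails run its whole length, running surface 45 mm above the bench, 96 mm clear between them; guide walls outside them reach 56 mm. The cover slides off its seat towards the box's +y.
- seat_mid (a point): Centre of the filter opening (the seat), at rail height: x = 0, y = -80, z = 45 mm of the box. The opening spans y = -140 to -20 mm. Along it, lips (tops 60 mm above the bench, 102 mm clear between them) overhang the cover's side edges, so it can only slide.
- rails_end (a point): Middle of the rails' open +y end, at rail height: x = 0, y = +182, z = 45 mm of the box. From y = -20 mm to here is the landing: rails, and between them a deck 36 mm above the bench. It has no lips and no end stop: a cover pushed too far falls off.
- snap_tab (a joint): Travel of the snap tab: 0 = out (it stands 7 mm above the rails and blocks the cover), 0.011 m = fully pressed down (4 mm below the rails, end stop). The cover can pass from about 0.008 m on. It slides straight down against about 3 N and stays where it is left; it does not spring back.
- tab_top (a point): Centre of the top face of the snap tab, a ribbed grey plastic block 40 mm (box x) by 44 mm (box y) in the middle of the landing deck, right in front of the cover. It is at x = 0, y = +4 mm of the box, about 52 mm above the bench when out and 41 mm when pressed.
- cover: Loose white plastic cover plate, 120 mm (x) by 110 mm (y) by 8 mm thick, 0.14 to 0.28 kg; origin at the centre of its underside, axes as the box's. It starts seated over the filter, origin at x = 0, y about -78 mm and z = 45 mm of the box. On its top stands one upright rib across the sliding direction.
- rib_top (a point): Middle of the upper edge of the cover's rib, 31 mm above the cover's underside. The rib is 80 mm long (x), 8 mm thick (y) and stands 23 mm above the plate, on the plate's centre line, with 51 mm of flat plate before and behind it. Pushing its -y face slides the cover off; this takes under 4 N.
- cup: Bystander: white open paper cup, 85 mm tall, 72 mm across, standing beside the box on its +x side; origin under its centre.
- glue: Bystander: white glue bottle with black cap, 100 mm tall, 44 mm across, standing beside the box on its +x side; origin under its centre.
- driver: Bystander: screwdriver, 180 mm long, lying beside the box on its -x side (nearer the robot), roughly along the box; origin at its middle, underside.
- bushing: Bystander: brown ring-shaped bushing, 52 mm across, 25 mm tall, lying flat beside the box on its -x side; origin under its centre.
Things that resemble listed ones, but are neither listed nor needed, are in the scene too. What is shaped like the cover but black is not meant.

How it is judged:
On the way, in this order (a step that is already met when the one before it is completed fails the run):
1. the snap tab is pressed in with the cover still on its seat (value of joint snap_tab above 0.008 m and y of cover in the frame of filter_box below -0.06 m), for 0.1 s.
2. the cover has been pushed off its seat onto the landing rails (y of cover in the frame of filter_box above 0.033 m and z of cover in the frame of filter_box above 0.04 m), for 0.1 s.
At the end, for the whole second after the job is handed in: The cover lies flat and still on the rails (underside 41 to 49 mm up, within 10 mm of the centre line, tilt under 0.06 rad), its origin between y = +33 and +129 mm of the box: opening uncovered, nothing overhanging the open end by over 2 mm. The tab is still down (over 7 mm) (y of cover in the frame of filter_box between 0.033 and 0.129 m and x of cover in the frame of filter_box between -0.01 and 0.01 m and z of cover in the frame of filter_box between 0.041 and 0.049 m and angle between cover's own z axis and vertical below 0.06 rad and linear speed of cover below 0.01 m/s and value of joint snap_tab above 0.007 m); the robot touches nothing.
It fails at once if the cover is lifted (more than 12 mm off the rails) (height (world z) of cover above 0.057 m).
It fails at once if the cover is tipped or falls off the rails (angle between cover's own z axis and vertical above 0.35 rad or height (world z) of cover below 0.033 m).
It fails at once if the cup or bottle is moved more than 30 mm or knocked over (distance of any of cup, glue from where it was at the start of the episode above 0.03 m or angle between any of cup, glue's own z axis and vertical above 0.6 rad).
It fails at once if the screwdriver or bushing is moved more than 30 mm (distance of any of driver, bushing from where it was at the start of the episode above 0.03 m).
It also fails if it takes over 40 s, if anything falls off the work surface, if the arm or the gripper's body presses on something with over 40 N, if the wrist force passes 120 N, or if a joint passes its speed limit or range.

## Robot

A 6-joint arm with a two-finger parallel gripper is mounted at the origin on the work surface. World frame = base frame: x ahead of the robot, y to its left, z up, the work surface at z = 0. Lengths are in m, angles in rad, forces in N, time in s.
With the tool pointing down it reaches from about 0.35 to 0.975 m from the base axis. Payload 4.9 kg.
Tool frame: the origin (TCP) lies midway between the tips of the shut fingers; the grasp point (between the pads) lies 19 mm behind it; z points along the fingers, y is the line along which they close (so a half turn about z gives the same grasp; the last joint's range is limited). The gripper opens to 85 mm and grips with 20 to 120 N. Pads are 22 mm wide; open, the fingers measure 114 mm over their backs; the gripper's body (76 mm by 85 mm) begins 54 mm behind the grasp point. The pads swing forward as they close: fully open they stand 13 mm farther back than shut.
Start: joints at [1.191, 0.053, 1.613, -0, 1.476, -0.119], TCP at [0.161, 0.604, 0.231] pointing down, gripper open.
Joint ranges: [-3.01, 3.01], [-1.01, 2.22], [0.06, 2.58], [-1.02, 4.17], [0.09, 2.62], [-3.14, 3.14]. Speed limits (rad/s): [2.57, 2.57, 3.14, 3.14, 3.14, 3.14].

## Interface

Orientations are given as a rotation vector (axis times angle).
In Python, from station import ctrl, optics, job gives the robot as it stands.
- The arm moves only by the shell command python3 -m jog 'ROWS' [OPENING] [FORCE]. ROWS is JSON, a list of rows, each a list of 2 entries, a list of its own where there are three numbers: the shift along the tool's x, y, z in m, then the turn, a rotation vector about the tool's x, y, z in rad. A call has 1 to 5 rows; each row is the pose to reach, as a shift and turn from the pose commanded when the call began, along the tool's axes at that moment; what a row does not reach only later rows make up. A row lasts 1/10 s, in which the tool goes at most 50 mm and 8.59 degrees, less where a joint would pass 70% of its speed; a pose out of reach is approached as far as the arm can. A call with a gripper value outside its range is refused whole. OPENING is the opening, from 0 (shut) to 1 (fully open), set as the call begins (- or left out, the last holds). The fingers move at their own pace and stop on an object; FORCE is the grip in N (left out, the last holds). Time passes only in rows, so rows that repeat a pose let the fingers close. It gives the time, the measured TCP pose, the force, the opening and the grip force at its end, in the units of the state.
- ctrl.get_obs(): the state, without advancing time (a new reading comes with each control period).
- optics.get_image(name): name is "scene" or "top" or "wrist"; returns a dict with "image" (400x640x3 uint8, blue, green, red), "fx", "fy", "cx", "cy" (pixels), "rvec" (rotation vector, rad) and "tvec" (3), from world to camera coordinates, as OpenCV has them; the wrist camera has in their place "mount" (4x4, takes a point from camera to tool coordinates, whose origin is the TCP and whose axes are the flange's). Camera axes: x right, y down, z forward; pixel columns grow to the right and rows downward; lengths in m; the calibration is good to about 2 mm. The wrist camera is an equidistant fisheye: a pixel r from the principal point sees the ray r / f radians off the axis. A picture is of the moment at which its call begins: read the wrist's pose just before it. There is no depth.
- job.finish_job(): hands the job in; it is judged then, once.
The state is a dict: "t": time; "q": joint angles; "dq": joint speeds; "effort": joint torques, N m; "tool_pos": TCP position; "tool_rot": TCP orientation; "contact_force": force on the tool from outside, world axes, zero at the start; "wrist_torque": the same for the moment, N m; "opening": finger opening in m; "grip_force": force on a finger pad.
Only numpy, scipy, OpenCV 4.12 (cv2) and the standard library are available. Lean on these libraries where they do the work, as an engineer would, in place of code of your own. Each camera call takes 0.05 s, during which the arm holds its last target. There are 200 camera calls.

## Working session

There is one attempt and no reset: what is moved stays moved. The work goes in short steps, Python scripts to look and compute and a shell command to move; the robot and the scene stay as the last step left them, time stands still between calls to the robot, and variables do not carry over. Pictures are saved under pics/ and viewed, at most 10 in all, crops included, and the job is handed in when it is done.

```bash
mkdir -p pics; ls; python3 - <<'E'
from station import ctrl, optics
import cv2,pickle
o=ctrl.get_obs();print(o)
d={n:optics.get_image(n) for n in("scene","top")}
pickle.dump(d,open('cams.pkl','wb'))
for n in d:
    cv2.imwrite(f'pics/{n}0.png',d[n]['image']);print(n,{k:v for k,v in d[n].items() if k!='image'})
E
```

```text
pics
{'t': 0.0, 'q': array([ 1.19099270e+00,  5.33418108e-02,  1.61432484e+00,  3.06853038e-05,
        1.47597687e+00, -1.18982281e-01]), 'dq': array([ 0.00048193, -0.00048243, -0.00045947, -0.0008099 , -0.00238329,
        0.00127885]), 'effort': array([-2.67713011e-03, -3.93682516e+01, -3.70166159e+01, -2.18009386e-04,
        7.25971826e-03, -2.27988789e-05]), 'tool_pos': array([0.1609172 , 0.60327861, 0.23005392]), 'tool_rot': array([-4.08471619e-01, -3.11438268e+00,  3.10947068e-03]), 'contact_force': array([ 0.52511648, -0.04993915, -0.63866235]), 'wrist_torque': array([-0.01726758,  0.00673182, -0.03088301]), 'grip_force': 0.0, 'opening': 0.0851426873289996}
scene {'fx': 362.9145189363902, 'fy': 362.9145189363902, 'cx': 319.7944508075489, 'cy': 200.2555100216117, 'rvec': array([ 1.50002023,  2.1824946 , -0.80540131]), 'tvec': array([ 0.17190851, -0.35195254,  1.1327667 ])}
top {'fx': 398.4372036396956, 'fy': 398.4372036396956, 'cx': 322.16835460072326, 'cy': 197.39743386718112, 'rvec': array([ 2.15713826, -2.21914981,  0.12799733]), 'tvec': array([0.01732415, 0.55304178, 0.91051471])}
```

View pics/top0.png

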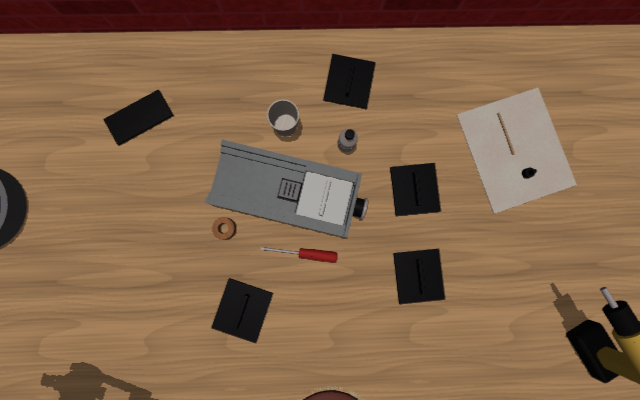

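View pics/scene0.png

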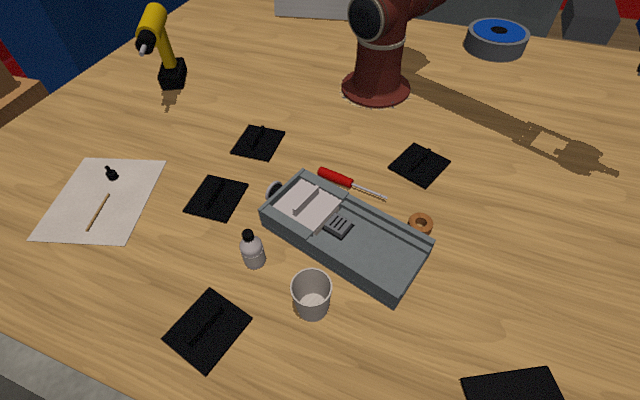

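The white cover (top px ~326,197) sits on the grey box at (285,188), with the ribbed tab at (289,189). The black plates at (350,80), (415,190), (418,276), (242,310) and (139,117) are decoys. Only the plate on the box is white and next to the tab and the duct (362,208). Next I'll enlarge it.

```bash
python3 - <<'E'
import cv2,pickle
d=pickle.load(open('cams.pkl','rb'))
cv2.imwrite('pics/topc.png',cv2.resize(d['top']['image'][130:250,200:380],None,fx=4.4,fy=4.4,interpolation=cv2.INTER_CUBIC))
cv2.imwrite('pics/scec.png',cv2.resize(d['scene']['image'][160:310,250:450],None,fx=4,fy=4,interpolation=cv2.INTER_CUBIC))
E
```

```text
(no output)
```

View pics/topc.png

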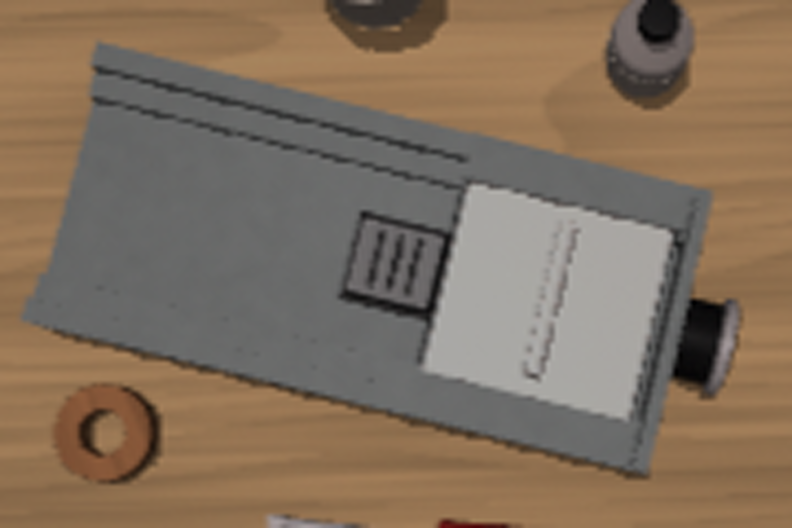

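View pics/scec.png

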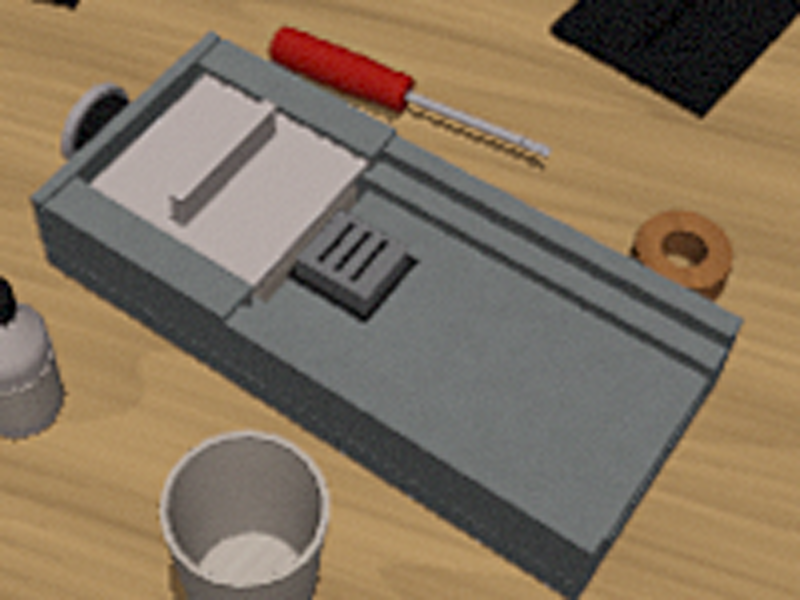

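The crop confirms it: white cover with rib, and the tab in front of it. I'll fit the box pose to known points in both views.

```bash
cat > h.py <<'E'
import cv2,numpy as np,pickle
from scipy.spatial.transform import Rotation as R
def proj(d,P): 
    K=np.array([[d['fx'],0,d['cx']],[0,d['fy'],d['cy']],[0,0,1]])
    return cv2.projectPoints(np.float64(P),d['rvec'],d['tvec'],K,None)[0][:,0]
def w(p,P):
    P=np.atleast_2d(P)/1000.; c,s=np.cos(p[2]),np.sin(p[2])
    return np.c_[p[0]+c*P[:,0]-s*P[:,1],p[1]+s*P[:,0]+c*P[:,1],P[:,2]]
E
python3 - <<'E'
from h import *
from scipy.optimize import least_squares
d=pickle.load(open('cams.pkl','rb'))
T=[((97,43),(75,182,56)),((710,190),(75,-148,60)),((645,475),(-75,-148,60)),((397,258),(0,4,52)),((468,183),(51,-20,60))]
S=[((740,322),(-75,182,56)),((605,548),(75,182,56)),((215,37),(-75,-148,60)),((37,203),(75,-148,60)),((345,213),(-20,-18,52)),((412,252),(-20,26,52)),((365,303),(20,26,52)),((297,263),(20,-18,52))]
tp=(np.array([a for a,b in T])+.5)/4.4-.5+[200,130]; sp=(np.array([a for a,b in S])+.5)/4-.5+[250,160]
f=lambda p:np.r_[proj(d['top'],w(p,[b for a,b in T]))-tp, proj(d['scene'],w(p,[b for a,b in S]))-sp].ravel()
r=least_squares(f,[.5,.1,-.2],loss='soft_l1');print(r.x);print(r.fun.reshape(-1,2).round(1))
np.save('box.npy',r.x)
q=(np.array([(272,105),(172,190)])+.5)/4-.5+[250,160]
for y in(-82,-78,-74):print(y,(proj(d['scene'],w(r.x,[(-40,y,76),(40,y,76)]))-q).round(1))
for n,P in dict(tab=(0,4,52),rib=(0,-78,76),push=(0,-100,76),end=(0,182,45)).items():print(n,w(r.x,P).round(4))
E
```

```text
[ 0.56995601  0.07536692 -0.26377471]
[[-1.5 -0. ]
 [-0.1  0.1]
 [-0.3 -0.3]
 [-1.6  1.3]
 [-2.3 -1.3]
 [ 1.5 -0. ]
 [-2.3  2.7]
 [-1.5 -0.8]
 [-1.9 -0.4]
 [-1.1 -1. ]
 [-0.  -0.7]
 [ 0.6 -0.2]
 [-0.4 -0.8]]
-82 [[-2.  -0.8]
 [-0.8  1.9]]
-78 [[-0.5  0. ]
 [ 0.7  2.8]]
-74 [[1.1 0.8]
 [2.3 3.7]]
tab [[0.571  0.0792 0.052 ]]
rib [[5.496e-01 1.000e-04 7.600e-02]]
push [[ 0.5439 -0.0212  0.076 ]]
end [[0.6174 0.2511 0.045 ]]
```

```bash
cat >> h.py <<'E'
def plan(box,P,lift=0.,tgtyaw=None):
    """shift/turn in tool axes to TCP above box point P (mm), tool y along +-box x"""
    from station import ctrl
    o=ctrl.get_obs(); Rt=R.from_rotvec(o['tool_rot']); g=w(box,P)[0]+[0,0,lift]
    c,s=np.cos(box[2]),np.sin(box[2]); best=None
    for k in(1,-1):
        y=k*np.array([c,s,0]); z=np.array([0,0,-1.]); Rg=R.from_matrix(np.c_[np.cross(y,z),y,z])
        rv=(Rt.inv()*Rg).as_rotvec()
        if best is None or np.linalg.norm(rv)<np.linalg.norm(best): best=rv
    print('t',o['t'],'tcp',o['tool_pos'].round(4),'F',o['contact_force'].round(1),'q',o['q'].round(2),'op',round(o['opening'],3))
    print('goal',g.round(4),'shift',Rt.inv().apply(g-o['tool_pos']).round(4),'turn',best.round(3))
E
python3 -c "
from h import *
plan(np.load('box.npy'),(0,4,52),.15)"
```

```text
t 0.1 tcp [0.161  0.6033 0.2302] F [0.5 0.6 0.6] q [ 1.19  0.05  1.61 -0.    1.48 -0.12] op 0.086
goal [0.571  0.0792 0.202 ] shift [-0.5313 -0.4006  0.0288] turn [-1.000e-03 -2.000e-03 -1.568e+00]
```

```bash
python3 -m jog '[[[-0.038,-0.028,0],[0,0,-0.14]],[[-0.076,-0.057,0],[0,0,-0.28]],[[-0.114,-0.086,0],[0,0,-0.42]],[[-0.152,-0.115,0],[0,0,-0.56]],[[-0.19,-0.143,0],[0,0,-0.7]]]' 0
python3 -c "
from h import *
plan(np.load('box.npy'),(0,4,52),.15)"
```

```text
t: 0.6
tool_pos: [0.3064, 0.4176, 0.2308]
tool_rot: [0.678, -3.067, 0.001]
contact_force: [0.8, 0.7, 0.1]
opening: 0.0124
grip_force: 0.0
t 0.6 tcp [0.3064 0.4176 0.2308] F [0.8 0.7 0.1] q [ 0.79 -0.21  1.86 -0.    1.49 -1.21] op 0.012
goal [0.571  0.0792 0.202 ] shift [-0.0974 -0.4184  0.0289] turn [-0.    -0.001 -0.872]
```

```bash
python3 -m jog '[[[-0.01,-0.043,0],[0,0,-0.14]],[[-0.02,-0.086,0],[0,0,-0.28]],[[-0.03,-0.129,0],[0,0,-0.42]],[[-0.04,-0.172,0],[0,0,-0.56]],[[-0.05,-0.215,0],[0,0,-0.7]]]' 0
python3 -c "
from h import *
plan(np.load('box.npy'),(0,4,52),.15)"
```

```text
t: 1.1
tool_pos: [0.4382, 0.2476, 0.2309]
tool_rot: [1.651, -2.672, -0.0]
contact_force: [0.4, 0.3, -0.7]
opening: -0.0002
grip_force: 0.0
t 1.1 tcp [0.4382 0.2476 0.2309] F [ 0.4  0.3 -0.7] q [ 0.37 -0.24  1.89  0.    1.5  -2.31] op -0.0
goal [0.571  0.0792 0.202 ] shift [ 0.0911 -0.1942  0.0289] turn [ 0.  -0.  -0.2]
```

```bash
python3 -m jog '[[[0.018,-0.039,0.006],[0,0,-0.1]],[[0.036,-0.078,0.012],[0,0,-0.2]],[[0.055,-0.117,0.017],[0,0,-0.2]],[[0.073,-0.155,0.023],[0,0,-0.2]],[[0.091,-0.194,0.029],[0,0,-0.2]]]' 0
python3 -m jog '[[[0,0,0],[0,0,0]],[[0,0,0],[0,0,0]]]'
python3 - <<'E'
from h import *
from station import ctrl,optics
plan(np.load('box.npy'),(0,4,52),.0)
o=ctrl.get_obs();d=optics.get_image('wrist');d['o']=o;pickle.dump(d,open('w1.pkl','wb'))
print({k:v for k,v in d.items() if k not in('image','o')})
cv2.imwrite('pics/w1.png',d['image'])
E
```

```text
t: 1.6
tool_pos: [0.57, 0.0787, 0.2016]
tool_rot: [1.902, -2.5, -0.001]
contact_force: [0.9, 1.3, -0.6]
opening: -0.0002
grip_force: 0.0
t: 1.8
tool_pos: [0.5692, 0.0796, 0.2014]
tool_rot: [1.9, -2.501, -0.002]
contact_force: [0.6, 0.9, 0.4]
opening: 0.0004
grip_force: 0.0
t 1.8 tcp [0.5692 0.0796 0.2014] F [0.6 0.9 0.4] q [ 0.01 -0.04  1.76  0.    1.43 -2.86] op 0.0
goal [0.571  0.0792 0.052 ] shift [-0.0002 -0.0021  0.1494] turn [ 0.002 -0.    -0.008]
{'fx': 309.70691628693146, 'fy': 309.70691628693146, 'cx': 320.37384225344897, 'cy': 203.19006780259807, 'mount': array([[ 2.87248327e-04, -9.48778181e-01, -3.15942844e-01,
         8.11308280e-02],
       [ 9.99999860e-01,  4.13182122e-04, -3.31610280e-04,
        -4.96096842e-04],
       [ 4.45166533e-04, -3.15942705e-01,  9.48778166e-01,
        -1.42934524e-01],
       [ 0.00000000e+00,  0.00000000e+00,  0.00000000e+00,
         1.00000000e+00]])}
```

View pics/w1.png

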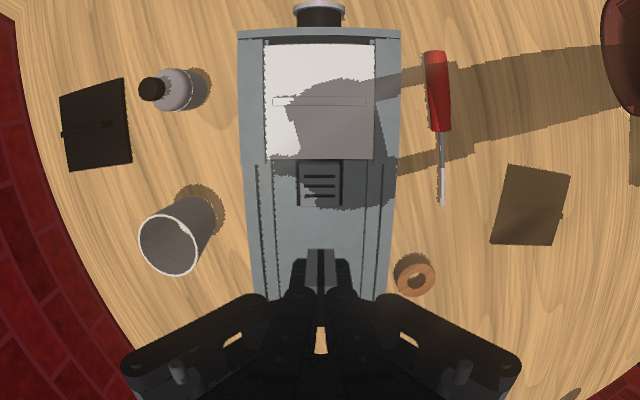

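The wrist view shows the tab ahead of the fingers at (320,184), the rib at (320,101) and the box ends at (238,38) and (401,36). The box is nearly aligned with the tool. I'll refine the pose with these points.

```bash
cat >> h.py <<'E'
def wproj(d,P):
    o=d['o'];M=d['mount'];Rt=R.from_rotvec(o['tool_rot'])
    pt=Rt.inv().apply(P-o['tool_pos']); pc=(pt-M[:3,3])@M[:3,:3]
    rho=np.hypot(pc[:,0],pc[:,1]);th=np.arctan2(rho,pc[:,2])
    return np.c_[d['cx']+d['fx']*th*pc[:,0]/rho,d['cy']+d['fy']*th*pc[:,1]/rho]
E
python3 - <<'E'
from h import *
from scipy.optimize import least_squares
d=pickle.load(open('w1.pkl','rb'))
L=[((238,30),(75,-148,60)),((401,30),(-75,-148,60)),((297,206),(20,26,52)),((342,206),(-20,26,52)),((244,162),(75,-20,60)),((263,40),(51,-140,60)),((375,40),(-51,-140,60)),((375,160),(-51,-20,60)),((264,160),(51,-20,60))]
P=[b for a,b in L];px=np.array([a for a,b in L],float)
f=lambda p:(wproj(d,w(p,P))-px).ravel()
p0=np.load('box.npy');print(f(p0).reshape(-1,2).round(1))
r=least_squares(f,p0,loss='soft_l1');print(p0,r.x);print(r.fun.reshape(-1,2).round(1));np.save('box2.npy',r.x)
print(wproj(d,w(r.x,[(-40,-78,76),(40,-78,76),(40,-82,76),(-60,-23,53)])).round(1))
plan(r.x,(0,4,52))
cv2.imwrite('pics/w1c.png',cv2.resize(d['image'][20:220,220:420],None,fx=3,fy=3))
E
```

```text
[[-2.2  2.8]
 [-1.6  1.2]
 [ 2.1  3. ]
 [-3.   2.7]
 [-3.8  4.7]
 [-1.8 -1.3]
 [-1.  -2.4]
 [-2.3  5.2]
 [ 0.6  6. ]]
[ 0.56995601  0.07536692 -0.26377471] [ 0.56812829  0.07298069 -0.26810099]
[[-0.3 -0.5]
 [ 0.2 -1.1]
 [ 3.   0.3]
 [-1.9  0.1]
 [-2.8  1.4]
 [ 0.1 -4.5]
 [ 0.8 -4.9]
 [-0.9  2.5]
 [ 1.7  2.9]]
[[366.4 100.2]
 [273.  100.5]
 [272.9  95.9]
 [382.1 158.2]]
t 1.85 tcp [0.569  0.0804 0.2018] F [ 0.5  0.3 -0.1] q [ 0.01 -0.05  1.76  0.    1.43 -2.86] op -0.0
goal [0.5692 0.0768 0.052 ] shift [ 0.0034 -0.0013  0.1498] turn [ 0.001  0.    -0.002]
```

View pics/w1c.png

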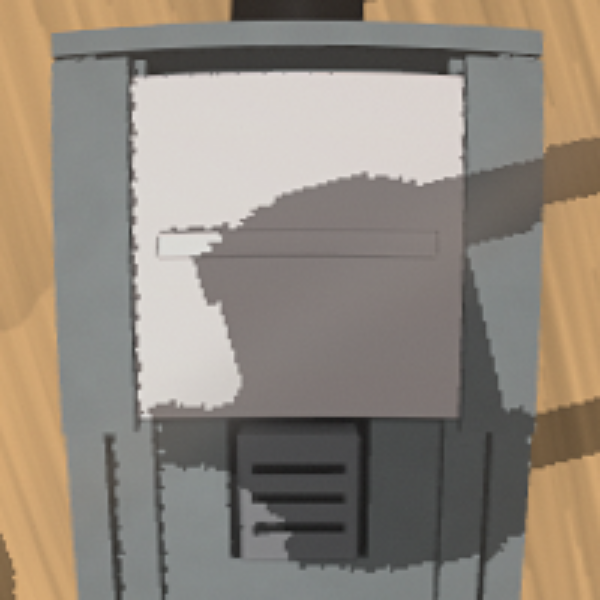

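```bash
python3 -m jog '[[[0.001,-0.001,0.04],[0,0,0]],[[0.001,-0.001,0.08],[0,0,0]],[[0.001,-0.001,0.12],[0,0,0]],[[0.001,-0.001,0.137],[0,0,0]],[[0.001,-0.001,0.14],[0,0,0]]]' 0
python3 -m jog '[[[0,0,0.004],[0,0,0]],[[0,0,0.008],[0,0,0]],[[0,0,0.012],[0,0,0]],[[0,0,0.015],[0,0,0]],[[0,0,0.018],[0,0,0]]]'
python3 -m jog '[[[0,0,0.002],[0,0,0]],[[0,0,0.003],[0,0,0]],[[0,0,0.003],[0,0,0]]]'
```

```text
t: 2.35
tool_pos: [0.567, 0.0804, 0.0591]
tool_rot: [1.902, -2.494, -0.006]
contact_force: [0.2, -0.0, -0.5]
opening: -0.0001
grip_force: 0.0
t: 2.85
tool_pos: [0.5713, 0.0793, 0.0456]
tool_rot: [-1.901, 2.498, -0.002]
contact_force: [0.6, 1.1, 4.4]
opening: 0.0001
grip_force: 1.6
t: 3.15
tool_pos: [0.5707, 0.0789, 0.0417]
tool_rot: [-1.902, 2.499, -0.001]
contact_force: [1.4, 1.1, 3.3]
opening: 0.0002
grip_force: 1.4
```

```bash
python3 -m jog '[[[0,0,0.001],[0,0,0]],[[0,0,0.002],[0,0,0]],[[0,0,0.002],[0,0,0]]]'
python3 -m jog '[[[0,0,0.001],[0,0,0]],[[0,0,0.001],[0,0,0]]]'
```

```text
t: 3.45
tool_pos: [0.5708, 0.0789, 0.041]
tool_rot: [-1.902, 2.5, -0.001]
contact_force: [-1.7, 1.0, 9.6]
opening: -0.0001
grip_force: 5.2
t: 3.65
tool_pos: [0.5709, 0.0789, 0.0409]
tool_rot: [-1.903, 2.5, -0.001]
contact_force: [-5.8, 0.2, 15.6]
opening: 0.0001
grip_force: 7.8
```

```bash
python3 -m jog '[[[0,0,-0.03],[0,0,0]],[[0,0,-0.07],[0,0,0]],[[0,0,-0.075],[0,0,0]],[[0,0,-0.075],[0,0,0]]]'
python3 - <<'E'
from h import *
from station import ctrl,optics
plan(np.load('box2.npy'),(0,-106,62))
E
```

```text
t: 4.05
tool_pos: [0.5705, 0.0788, 0.1144]
tool_rot: [-1.902, 2.499, -0.002]
contact_force: [0.7, 0.2, 0.1]
opening: 0.0002
grip_force: 0.0
t 4.05 tcp [0.5705 0.0788 0.1144] F [0.7 0.2 0.1] q [ 0.01  0.04  1.83 -0.    1.27 -2.86] op 0.0
goal [ 0.54   -0.0292  0.062 ] shift [0.1122 0.0007 0.0524] turn [-0.002 -0.    -0.002]
```

```bash
python3 -m jog '[[[0.04,0,0],[0,0,0]],[[0.08,0,0],[0,0,0]],[[0.112,0.001,0],[0,0,0]],[[0.112,0.001,0],[0,0,0]],[[0.112,0.001,0],[0,0,0]]]'
python3 - <<'E'
from h import *
from station import ctrl,optics
b=np.load('box2.npy')
plan(b,(0,-106,62))
d=optics.get_image('top');t=proj(d,w(b,[(0,4,41),(0,-78,76)])).round();print(t)
cv2.imwrite('pics/t2.png',cv2.resize(d['image'][130:250,200:380],None,fx=4.4,fy=4.4))
d=optics.get_image('scene')
cv2.imwrite('pics/s2.png',cv2.resize(d['image'][140:290,240:440],None,fx=4,fy=4))
E
```

```text
t: 4.55
tool_pos: [0.5378, -0.0288, 0.1111]
tool_rot: [1.899, -2.499, -0.005]
contact_force: [0.1, 0.1, 0.4]
opening: 0.0002
grip_force: 0.0
t 4.55 tcp [ 0.5378 -0.0288  0.1111] F [0.1 0.1 0.4] q [-0.19 -0.04  1.92  0.    1.27 -3.06] op 0.0
goal [ 0.54   -0.0292  0.062 ] shift [-0.0002 -0.0025  0.0491] turn [ 0.004 -0.    -0.003]
[[290. 191.]
 [325. 198.]]
```

View pics/s2.png

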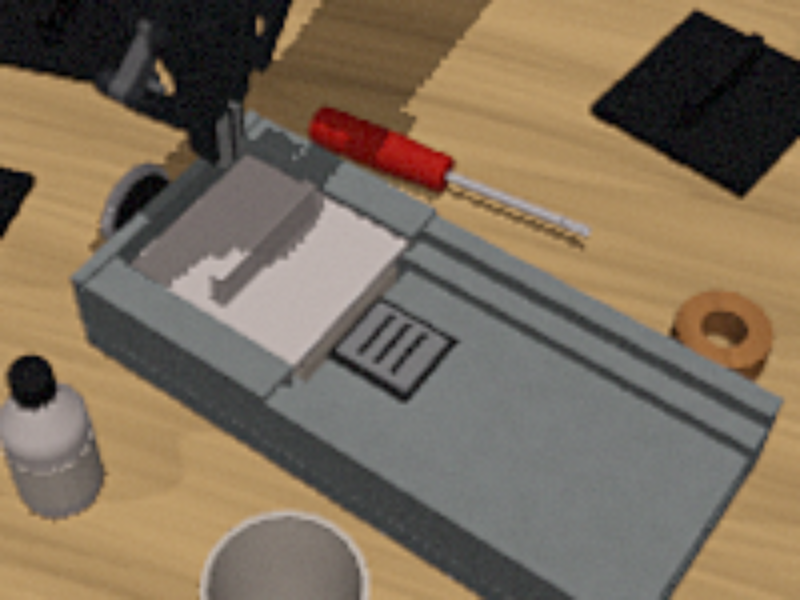

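The tab at (395,345) is down nearly flush, and the cover is still seated. Descending behind the rib.

```bash
python3 -m jog '[[[0,-0.002,0.03],[0,0,0]],[[0,-0.002,0.045],[0,0,0]],[[0,-0.002,0.049],[0,0,0]],[[0,-0.002,0.049],[0,0,0]],[[0,-0.002,0.049],[0,0,0]]]'
python3 - <<'E'
from h import *
b=np.load('box2.npy')
plan(b,(0,-93,62));plan(b,(0,65,62))
E
```

```text
t: 5.15
tool_pos: [0.5418, -0.029, 0.065]
tool_rot: [-1.903, 2.499, -0.001]
contact_force: [1.2, 0.1, -0.3]
opening: 0.0005
grip_force: 0.0
t 5.15 tcp [ 0.5418 -0.029   0.065 ] F [ 1.2  0.1 -0.3] q [-0.19  0.02  1.94  0.    1.18 -3.06] op 0.001
goal [ 0.5435 -0.0167  0.062 ] shift [-0.0123  0.0017  0.003 ] turn [-0.001  0.    -0.001]
t 5.15 tcp [ 0.5418 -0.029   0.065 ] F [ 1.2  0.1 -0.3] q [-0.19  0.02  1.94  0.    1.18 -3.06] op 0.001
goal [0.5853 0.1357 0.062 ] shift [-0.1703  0.0018  0.003 ] turn [-0.001  0.    -0.001]
```

```bash
python3 -m jog '[[[-0.006,0.001,0.002],[0,0,0]],[[-0.012,0.001,0.002],[0,0,0]],[[-0.018,0.001,0.002],[0,0,0]],[[-0.026,0.001,0.002],[0,0,0]],[[-0.034,0.001,0.002],[0,0,0]]]'
python3 -m jog '[[[-0.008,0,0],[0,0,0]],[[-0.016,0,0],[0,0,0]],[[-0.024,0,0],[0,0,0]],[[-0.032,0,0],[0,0,0]],[[-0.04,0,0],[0,0,0]]]'
python3 - <<'E'
from h import *
from station import optics
b=np.load('box2.npy')
plan(b,(0,65,62))
d=optics.get_image('scene')
cv2.imwrite('pics/s3.png',cv2.resize(d['image'][140:290,240:440],None,fx=4,fy=4))
E
```

```text
t: 5.65
tool_pos: [0.55, 0.0041, 0.063]
tool_rot: [-1.903, 2.5, -0.002]
contact_force: [-0.4, -2.7, 2.9]
opening: 0.0002
grip_force: 1.3
t: 6.15
tool_pos: [0.5601, 0.043, 0.0623]
tool_rot: [1.903, -2.5, -0.0]
contact_force: [-1.4, -3.2, 2.0]
opening: -0.0004
grip_force: 1.3
t 6.15 tcp [0.5601 0.043  0.0623] F [-1.4 -3.2  2. ] q [-0.06  0.07  1.89 -0.    1.18 -2.93] op -0.0
goal [0.5853 0.1357 0.062 ] shift [-0.096   0.0004  0.0003] turn [ 0.    -0.    -0.002]
```

View pics/s3.png

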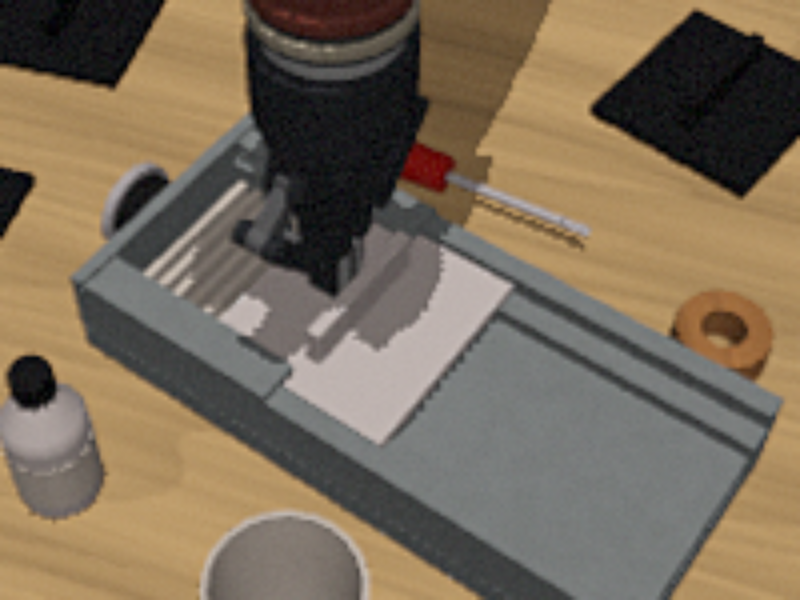

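The cover slides square (front edge at (450,360)) and the filter opening is showing. I'll keep pushing.

```bash
python3 -m jog '[[[-0.009,0,0],[0,0,0]],[[-0.018,0,0],[0,0,0]],[[-0.027,0,0],[0,0,0]],[[-0.036,0,0],[0,0,0]],[[-0.045,0,0],[0,0,0]]]'
python3 -m jog '[[[-0.009,0,0],[0,0,0]],[[-0.018,0,0],[0,0,0]],[[-0.027,0,0],[0,0,0]],[[-0.035,0,0],[0,0,0]],[[-0.042,0,0],[0,0,0]]]'
python3 -m jog '[[[-0.004,0,0],[0,0,0]],[[-0.006,0,0],[0,0,0]],[[-0.006,0,0],[0,0,0]],[[-0.006,0,0],[0,0,0]]]'
python3 -c "
from h import *
plan(np.load('box2.npy'),(0,65,62))"
```

```text
t: 6.7
tool_pos: [0.572, 0.0866, 0.0621]
tool_rot: [1.903, -2.5, -0.001]
contact_force: [-0.1, -1.1, 0.4]
opening: -0.0003
grip_force: 0.7
t: 7.2
tool_pos: [0.5833, 0.127, 0.0622]
tool_rot: [1.903, -2.5, -0.0]
contact_force: [-0.9, -1.3, -1.4]
opening: -0.0004
grip_force: 0.5
t: 7.6
tool_pos: [0.585, 0.132, 0.0626]
tool_rot: [-1.902, 2.5, -0.0]
contact_force: [0.1, 0.6, 0.5]
opening: 0.0
grip_force: 0.0
t 7.6 tcp [0.585  0.132  0.0626] F [0.1 0.6 0.5] q [ 0.1   0.15  1.8   0.    1.19 -2.77] op 0.0
goal [0.5853 0.1357 0.062 ] shift [-0.0036  0.0006  0.0006] turn [-0.     0.    -0.002]
```

Back off, rise, move aside and check.

```bash
python3 -m jog '[[[0.01,0,0],[0,0,0]],[[0.015,0,-0.03],[0,0,0]],[[0.02,0,-0.07],[0,0,0]],[[0.06,0,-0.1],[0,0,0]],[[0.1,0,-0.13],[0,0,0]]]'
python3 -m jog '[[[0.04,0,0],[0,0,0]],[[0.08,0,0],[0,0,0]],[[0.08,0,0],[0,0,0]]]'
python3 - <<'E'
from h import *
from station import optics
b=np.load('box2.npy')
plan(b,(0,65,62))
d=optics.get_image('scene')
P=[(s*60,y+e*55,53) for y in (80,) for s in(1,-1) for e in(1,-1)]
print(((proj(d,w(b,P))-[240,140])*4).round())
cv2.imwrite('pics/s4.png',cv2.resize(d['image'][140:340,240:440],None,fx=3,fy=3))
print(((proj(d,w(b,P))-[240,140])*3).round())
E
```

```text
t: 8.1
tool_pos: [0.5578, 0.0345, 0.1941]
tool_rot: [-1.904, 2.498, -0.002]
contact_force: [1.3, -0.5, -0.2]
opening: -0.0003
grip_force: 0.0
t: 8.4
tool_pos: [0.5358, -0.0457, 0.1929]
tool_rot: [1.895, -2.505, 0.003]
contact_force: [-0.1, -0.4, -0.2]
opening: 0.0001
grip_force: 0.0
t 8.4 tcp [ 0.5358 -0.0457  0.1929] F [-0.1 -0.4 -0.2] q [-0.22 -0.13  1.86 -0.    1.42 -3.09] op 0.0
goal [0.5853 0.1357 0.062 ] shift [-0.1881  0.0018  0.1306] turn [-0.001 -0.001 -0.007]
[[551. 552.]
 [353. 430.]
 [677. 374.]
 [488. 272.]]
[[413. 414.]
 [265. 322.]
 [508. 281.]
 [366. 204.]]
```

View pics/s4.png

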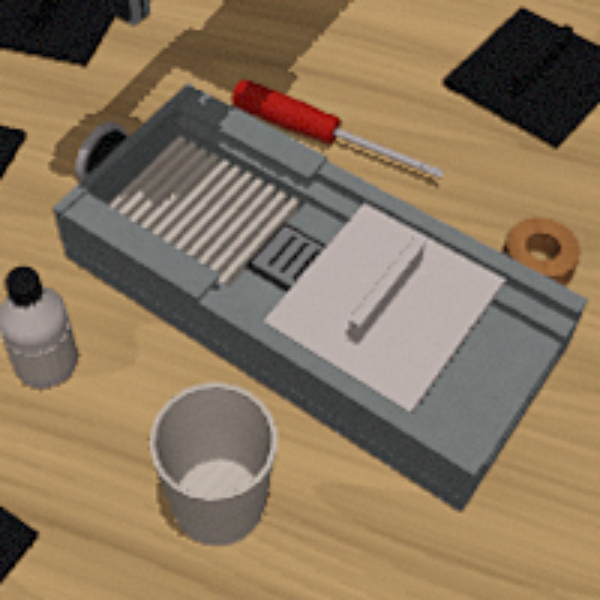

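The cover's corners at (265,322), (366,204), (503,282) and (412,408) match the prediction for y ≈ 79 mm, so it lies flat. The opening is clear, the tab is down and the bystanders haven't moved. I'll hand it in.

```bash
python3 -m jog '[[[0,0,0],[0,0,0]],[[0,0,0],[0,0,0]]]'; python3 -c "
from station import job
print(job.finish_job())"
```

```text
t: 8.65
tool_pos: [0.5369, -0.0408, 0.1922]
tool_rot: [-1.904, 2.499, 0.001]
contact_force: [0.1, 0.3, 0.7]
opening: 0.0
grip_force: 0.0
the job is handed in; nothing more can be done
None
```

The job is handed in at about 8.7 s: the tab was pressed to its stop and the cover slid onto the landing at about y = +79 mm of the box, with the opening clear and the bystanders not visibly moved (hand-in returned no verdict).

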